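# Give a sprayed pedestal a full turn in front of the scanner

### The arm

A 6-joint arm with a two-finger parallel gripper is mounted at the origin on the work surface. World frame = base frame: x ahead of the robot, y to its left, z up, the work surface at z = 0. Lengths are in m, angles in degrees, forces in N, time in s.
With the tool pointing down it reaches from about 0.25 to 0.725 m from the base axis. Payload 4 kg.
Tool frame: the origin (TCP) lies on the centre line of the jaws, within the pads' length; the fingertips stand nose_length ahead of it and the grasp point (between the pads) lies 6 mm ahead of it (nose_length is the distance from the TCP to the fingertips, in m); z points along the fingers, y is the line along which they close (so a half turn about z gives the same grasp; the last joint's range is limited). The gripper opens to 85 mm and grips with 20 to 120 N. Pads are 22 mm wide; open, the fingers measure 114 mm over their backs; the gripper's body (76 mm by 85 mm) begins 54 mm behind the grasp point. The pads swing forward as they close: fully open they stand 13 mm farther back than shut.
Start: joints at [-72.078, 13.785, 0.286, 76.501, 0, 90], TCP at [0.154, -0.476, 0.256] pointing down, gripper open.
Joint ranges: [-155.79, 155.79], [-60.16, 107.12], [-62.33, 73.08], [-114, 123.19], [-81.49, 82.49], [-180, 180]. Speed limits (degrees/s): [159.86, 159.86, 180, 180, 180, 180].

### API

Orientations are given as [roll, pitch, yaw] about the fixed x, y, z axes, in that order (R = Rz(yaw) Ry(pitch) Rx(roll)).
In Python, from station import get_obs, read_camera, camera_info, finish_job, nose_length gives the robot as it stands. The module is installed in compiled form; this text tells all that it offers.
- The arm moves only by the shell command python3 -m inch 'ROWS' [OPENING] [FORCE]. ROWS is JSON, a list of rows, each an object with "linear": the shift along the tool's x, y, z scaled (see below), a list of three; "turn": the turn about the tool's z scaled (see below). A call has 1 to 20 rows; each row shifts and turns the commanded pose from where the row before left it, along the tool's axes as they then stand; what a row does not reach is not made up. The controller multiplies each number of a shift by 2 cm and each number of a turn by 8 degrees. A row lasts 1/10 s, in which the tool goes at most 50 mm and 8.59 degrees, less where a joint would pass 70% of its speed; a pose out of reach is approached as far as the arm can. A call with a number of a shift or a turn outside -1 to 1 is refused whole. A call with a gripper value outside its range is refused whole. OPENING is the opening, from 0 (shut) to 1 (fully open), set as the call begins (- or left out, the last holds). The fingers move at their own pace and stop on an object; FORCE is the grip in N (left out, the last holds). Time passes only in rows, so rows that do not move let the fingers close. It gives the time, the measured TCP pose, the force, the opening and the grip force at its end, in the units of the state.
- get_obs(): the state, without advancing time (a new reading comes with each control period).
- read_camera(name): name is "scene" or "top"; returns the picture (400x640x3 uint8, red, green, blue); there is no depth.
- camera_info(name): a dict with "K" (3x3 intrinsics, pixels), "extrinsics" (4x4, takes a point from world to camera coordinates). Camera axes: x right, y down, z forward; pixel columns grow to the right and rows downward; lengths in m; the calibration is good to about 2 mm. A picture is of the moment at which its call begins. camera_info takes no time and is no camera call.
- finish_job(): hands the job in; it is judged then, once.
The state is a dict: "time": time; "qpos": joint angles; "joint_velocities": joint speeds; "joint_torque": joint torques, N m; "tcp_pos": TCP position; "eef_rot": TCP orientation; "force": force on the tool from outside, world axes, zero at the start; "wrist_torque": the same for the moment, N m; "opening": opening from 0.0 (shut) to 1.0 (fully open); "grasp_force": force on a finger pad.
Only numpy, scipy, OpenCV 4.12 (cv2) and the standard library are available. Lean on these libraries where they do the work, as an engineer would, in place of code of your own. Each camera call takes 0.05 s, during which the arm holds its last target. There are 200 camera calls.

### The job

Take the gold pedestal out of the leaning rack, stand it upright on its square foot in the middle of the turntable, inside the black ring, and let go. Then, by the red knob, turn the wheel one full turn anticlockwise (seen from above) with the pedestal riding on it, so that the scanner sees every side and the knob is back at the red mark. Finally take the pedestal off the wheel and set it down gently, upright, in the blue tray, leaving the small gold cups where they stand.

Things in the scene. Friction and masses are not known exactly. Their poses are not given: they have to be found in the camera images.
- pedestal: Gold wooden pedestal, 122 mm tall: square foot 60 x 60 x 14 mm, square shaft 46 x 46 mm from 14 to 110 mm up, then a small white dome (radius 19). Origin: centre of the foot's underside; z up the shaft, x and y square to its sides. Starts leaning in the rack, z 40 degrees from vertical, top towards the rack's +x; its +y and -y sides stand upright, free to grip from above. About 0.25 kg.
- rack: Fixed plywood rack, base 160 x 90 mm, 125 mm high: a sloping lip 50 mm wide carries the pedestal's foot, a sloping rest 30 mm wide the back of its shaft (its own +x side). Origin: centre of the base's underside; +x, roughly away from the robot, is where the pedestal's top leans. The pedestal comes out upwards.
- wheel_mid (a point): Centre of the turntable's top face, on its vertical axis, 70 mm above the bench. Fixed. The wheel is an aluminium disc 260 mm in diameter and 18 mm thick; a black ring 120 mm in diameter marks its middle.
- wheel (a joint): Angle of the wheel about its vertical axis, rad; 0 at the start, when the knob stands at the red mark; grows anticlockwise seen from above; one full turn is 6.283. No stops. Stiff bearing (about 0.12 N m): stays where it is left.
- knob: The red knob on the wheel: an upright round grip 26 mm in diameter and 48 mm high, 110 mm from the wheel's axis. Origin: centre of its underside, on its own axis, 4 mm above the wheel's top face. Goes round with the wheel and spins freely on its pin, so a hand holding it need not turn as it goes round.
- mark (a point): Tip of the fixed red mark, a small upright tab 50 mm high just outside the wheel's rim, 151 mm from its axis; the knob is at the mark when it lies on the line from the axis to this point.
- tray: Fixed blue open tray, outside 142 x 142 mm, walls 6 mm thick and 40 mm high, inner floor 130 x 130 mm. Origin: centre of its underside; x and y along its sides.
- tray_in (a point): Centre of the tray's inner floor.
- cup0: Small gold cup, 60 mm wide and 55 mm high, beyond the turntable on the left; not part of the job. Origin: centre of its underside.
- cup1: Small gold cup, 60 mm wide and 55 mm high, beyond the turntable on the right; not part of the job. Origin: centre of its underside.
- cup2: Small gold cup, 60 mm wide and 55 mm high, near the robot on the left; not part of the job. Origin: centre of its underside.
Things that resemble listed ones, but are neither listed nor needed, are in the scene too. What is shaped like the pedestal but pink is not meant.

How it is judged:
By the outcome, as a careful person would: the job done as asked, in the order asked, and still so for the second after the job is handed in, with the robot touching nothing.
It also fails if it takes over 72 s, if anything falls off the work surface, if the arm or the gripper's body presses on something with over 40 N, if the wrist force passes 120 N, or if a joint passes its speed limit or range.

## Working session

There is one attempt and no reset: what is moved stays moved. The work goes in short steps, Python scripts to look and compute and a shell command to move; the robot and the scene stay as the last step left them, time stands still between calls to the robot, and variables do not carry over. Pictures are saved under pics/ and viewed, at most 10 in all, crops included, and the job is handed in when it is done.

```bash
mkdir -p pics
python3 - <<'E'
from station import *
import cv2,numpy as np
o=get_obs();print({k:np.round(v,3) for k,v in o.items()});print(nose_length() if callable(nose_length) else nose_length)
for n in("scene","top"):
    im=read_camera(n);cv2.imwrite(f"pics/{n}0.png",im[:,:,::-1]);c=camera_info(n);print(n,np.round(c["K"],1).tolist(),np.round(c["extrinsics"],3).tolist())
E
```

```text
{'time': np.float64(0.0), 'qpos': array([-72.077,  13.831,   0.213,  76.502,   0.   ,  89.999]), 'joint_velocities': array([-0.083, -0.007, -0.047,  0.076,  0.016,  0.021]), 'joint_torque': array([ 0.0000e+00, -3.7232e+01,  2.5241e+01,  1.7000e-02, -0.0000e+00,
        0.0000e+00]), 'tcp_pos': array([ 0.154, -0.475,  0.255]), 'eef_rot': array([-179.88 ,   -0.   ,   17.924]), 'force': array([ 0.412, -0.501,  1.672]), 'wrist_torque': array([ 0.013, -0.071, -0.052]), 'grasp_force': np.float64(0.0), 'opening': np.float64(1.001)}
0.025
scene [[461.6, 0.0, 306.5], [0.0, 461.6, 202.4], [0.0, 0.0, 1.0]] [[0.198, 0.98, 0.01, -0.168], [0.767, -0.149, -0.624, -0.345], [-0.61, 0.131, -0.782, 1.817], [0.0, 0.0, 0.0, 1.0]]
top [[471.0, 0.0, 319.5], [0.0, 471.0, 208.7], [0.0, 0.0, 1.0]] [[0.014, -0.999, 0.03, 0.054], [-0.983, -0.02, -0.184, 0.535], [0.184, -0.027, -0.983, 1.216], [0.0, 0.0, 0.0, 1.0]]
```

View pics/scene0.png

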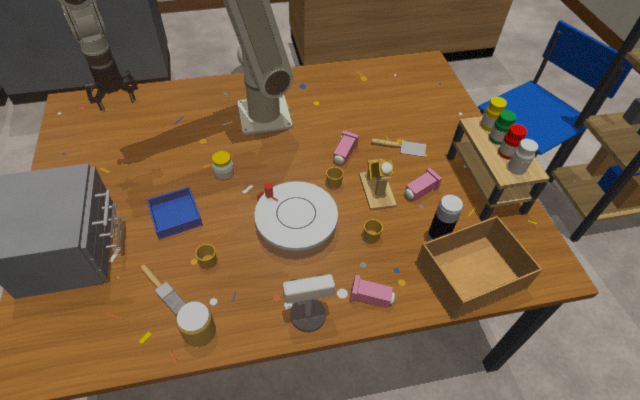

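View pics/top0.png

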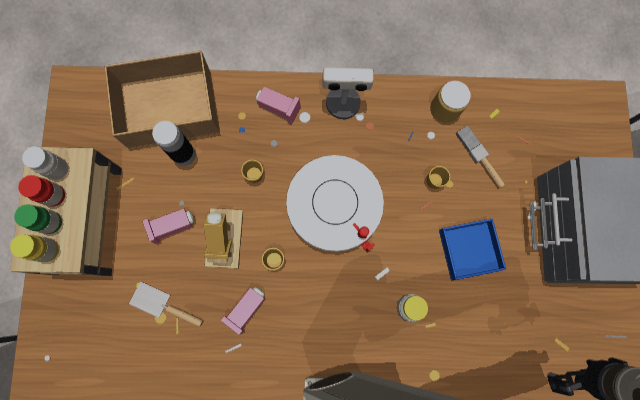

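The gold leaning object in the plywood rack is at top (216,238) and scene (378,180). Three pedestal-shaped objects are pink and lying on the bench: top (168,223), (243,310) and (278,103). Only the gold one in the rack fits the description, so I'll confirm it in a crop.

```bash
cat > h.py <<'E'
import cv2,numpy as np
from station import camera_info
C={n:camera_info(n) for n in("scene","top")}
def ray(n,p):
    K=np.array(C[n]["K"]);T=np.array(C[n]["extrinsics"]);d=np.linalg.inv(K)@[p[0],p[1],1.]
    return -T[:3,:3].T@T[:3,3],T[:3,:3].T@d
def plane(n,p,z):
    o,d=ray(n,p);return o+d*(z-o[2])/d[2]
def tri(ps,pt):
    (a,u),(b,v)=ray("scene",ps),ray("top",pt)
    s=np.linalg.lstsq(np.c_[u,-v],b-a,rcond=None)[0];P,Q=a+u*s[0],b+v*s[1]
    return np.round((P+Q)/2,4),round(float(np.linalg.norm(P-Q)),4)
def proj(n,X):
    T=np.array(C[n]["extrinsics"]);c=T[:3,:3]@X+T[:3,3];u=np.array(C[n]["K"])@c;return u[:2]/u[2]
def blobs(im,lo,hi,amin=30):
    m=cv2.inRange(cv2.cvtColor(im,cv2.COLOR_BGR2HSV),np.array(lo),np.array(hi))
    k,l,s,c=cv2.connectedComponentsWithStats(m)
    return m,l,[(i,s[i].tolist(),c[i].round(1).tolist()) for i in range(1,k) if s[i,4]>=amin]
E
python3 - <<'E'
from h import *
A=cv2.imread("pics/scene0.png");B=cv2.imread("pics/top0.png")
a=cv2.resize(A[145:220,335:425],None,fx=5,fy=5,interpolation=2);b=cv2.resize(B[200:275,195:270],None,fx=5,fy=5,interpolation=2)
cv2.imwrite("pics/crop1.png",np.hstack([a[:375,:420],b]))
for n,I in(("scene",A),("top",B)):
    for nm,lo,hi in(("red",(0,180,100),(6,255,255)),("blue",(108,150,60),(125,255,255)),("gold",(20,140,60),(28,255,255))):
        print(n,nm,[(s,c) for _,s,c in blobs(I,lo,hi)[2] if 100<c[0]<520])
E
```

```text
scene red [([505, 125, 21, 22, 235], [515.8, 134.3]), ([265, 183, 7, 6, 37], [267.9, 185.5])]
scene blue [([152, 190, 48, 42, 1065], [174.3, 212.4])]
scene gold [([359, 73, 8, 8, 32], [362.8, 77.6]), ([485, 102, 21, 17, 185], [493.6, 110.4]), ([480, 123, 12, 8, 40], [485.2, 127.2]), ([212, 150, 19, 17, 240], [220.8, 157.9]), ([368, 160, 26, 20, 229], [376.5, 168.9]), ([326, 167, 17, 16, 144], [334.2, 173.5]), ([364, 219, 19, 24, 253], [372.9, 228.4]), ([196, 244, 19, 17, 120], [205.5, 253.6]), ([190, 259, 7, 6, 30], [193.4, 261.3]), ([398, 280, 8, 6, 36], [401.3, 282.4]), ([177, 313, 34, 25, 120], [196.7, 329.2]), ([138, 331, 14, 13, 73], [144.5, 337.4])]
top red [([354, 224, 15, 13, 54], [361.2, 231.1]), ([361, 241, 14, 9, 73], [367.3, 245.2])]
top blue [([443, 219, 63, 61, 2485], [472.1, 249.0])]
top gold [([431, 93, 33, 29, 226], [443.8, 109.9]), ([489, 109, 11, 10, 52], [493.8, 113.4]), ([241, 160, 22, 14, 93], [251.6, 165.7]), ([428, 167, 21, 22, 153], [437.1, 176.7]), ([118, 178, 16, 11, 30], [125.8, 182.6]), ([204, 214, 27, 45, 701], [216.1, 240.3]), ([264, 249, 11, 11, 39], [268.8, 252.4]), ([412, 297, 16, 24, 196], [421.2, 307.3])]
```

View pics/crop1.png

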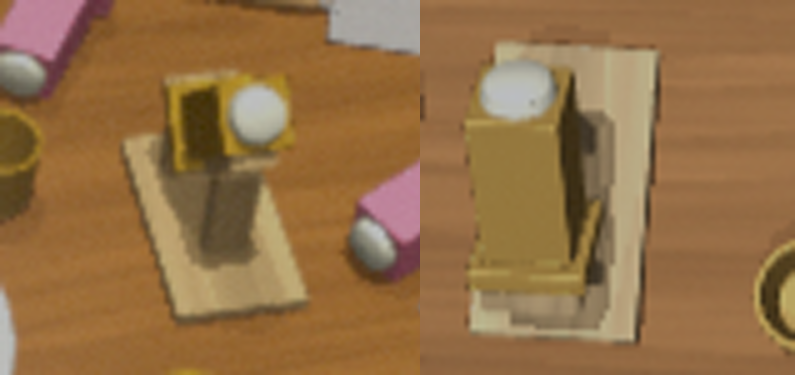

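The crop confirms it: gold shaft with a white dome, dome at scene (386.8,168) and top (214.6,218), leaning in the plywood rack. Next I'll measure everything.

Run:
```python
from h import *
A=cv2.imread("pics/scene0.png");B=cv2.imread("pics/top0.png")
f=lambda n,x,y:(335+x/5,145+y/5) if n=='s' else (195+(x-420)/5,200+y/5)
S=lambda x,y:f('s',x,y);T=lambda x,y:f('t',x,y)
print("dome",tri(S(259,115),T(518,90)))
for a,b in(((178,318),(658,50)),((305,300),(497,43)),((122,140),(635,342))): print("rack",tri(S(*a),T(*b)))
for p in((497,43),(658,50),(635,342),(470,332)): print("rack z=.01",plane("top",T(*p),.01).round(4))
# white dome centroids
for n,I,(x0,y0,x1,y1) in(("scene",A,(375,155,400,180)),("top",B,(200,205,232,228))):
    m=cv2.inRange(cv2.cvtColor(I[y0:y1,x0:x1],cv2.COLOR_BGR2HSV),(0,0,110),(180,60,255));ys,xs=np.nonzero(m);print(n,"dome",xs.mean()+x0,ys.mean()+y0,len(xs),np.ptp(xs),np.ptp(ys))
# wheel: dark ring contour and disc
for n,I,(x0,y0,x1,y1) in(("scene",A,(250,175,345,250)),("top",B,(280,150,390,255))):
    m=cv2.inRange(cv2.cvtColor(I,cv2.COLOR_BGR2HSV),(0,0,130),(180,40,255));q=np.zeros_like(m);q[y0:y1,x0:x1]=m[y0:y1,x0:x1]
    cs,h=cv2.findContours(q,cv2.RETR_CCOMP,cv2.CHAIN_APPROX_NONE)
    for i,c in enumerate(cs):
        if len(c)>60: print(n,len(c),h[0][i][3],[np.round(v,1) for v in cv2.fitEllipse(cv2.convexHull(c))])
# reds, tray
for n,I in(("scene",A),("top",B)):
    for lo in((0,150,60),):
        print(n,"red",[(s,c) for _,s,c in blobs(I,lo,(8,255,255),12)[2] if 240<c[0]<400 and 150<c[1]<260])
    m,l,b=blobs(I,(108,150,40),(125,255,255),500)
    q=(m*0).astype(np.uint8)
    for i,s,c in b:
        if 100<c[0]<520: q[l==i]=255
    c=max(cv2.findContours(q,0,2)[0],key=cv2.contourArea)
    print(n,"tray",cv2.approxPolyDP(cv2.convexHull(c),4,True)[:,0].tolist())
a=cv2.resize(A[170:215,245:300],None,fx=7,fy=7,interpolation=2);b=cv2.resize(B[210:260,340:395],None,fx=7,fy=7,interpolation=2)
c=cv2.resize(A[180:245,140:210],None,fx=5,fy=5,interpolation=2);d=cv2.resize(B[210:285,435:512],None,fx=5,fy=5,interpolation=2)
o=np.zeros((600,800,3),np.uint8);o[:200,:385]=a[:200];o[:200,:385]=a[:200]
o=np.zeros((700,780,3),np.uint8);o[:315,:385]=a;o[:315,390:775]=b[:315];o[320:645,:350]=c;o[320:695,390:775]=d
cv2.imwrite("pics/crop2.png",o[:600])
```

```text
dome (array([0.4881, 0.3257, 0.143 ]), 0.0045)
rack (array([0.5342, 0.2766, 0.0055]), 0.0036)
rack (array([0.5362, 0.3645, 0.0059]), 0.0022)
rack (array([0.3738, 0.2825, 0.0051]), 0.0046)
rack z=.01 [0.5351 0.3626 0.01  ]
rack z=.01 [0.533  0.2743 0.01  ]
rack z=.01 [0.373  0.2795 0.01  ]
rack z=.01 [0.377 0.368 0.01 ]
scene dome 385.950495049505 167.4752475247525 101 10 11
top dome 214.01379310344828 217.43448275862067 145 14 11
scene 232 -1 [array([295.6, 214.5]), array([66.6, 83.2]), np.float64(89.3)]
top 270 -1 [array([334.5, 202.6]), array([95.1, 97.2]), np.float64(109.4)]
scene red [([264, 182, 9, 15, 75], [268.0, 187.5]), ([257, 191, 6, 5, 17], [259.5, 193.1])]
scene tray [[199, 217], [157, 231], [152, 206], [189, 190]]
top red [([353, 224, 16, 14, 107], [361.9, 231.2]), ([361, 240, 14, 12, 93], [367.3, 245.6])]
top tray [[492, 219], [505, 268], [451, 279], [439, 231]]
```

View pics/crop2.png

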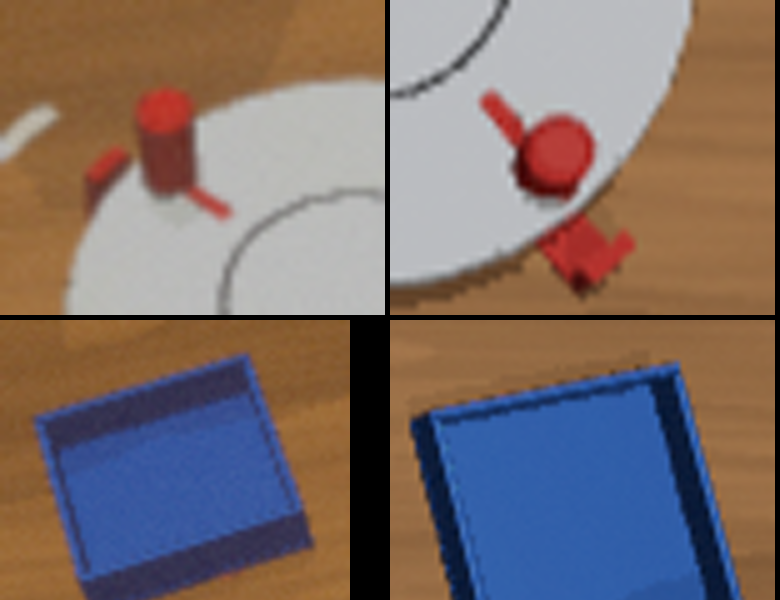

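The crop shows the knob top at scene (268.6,185.7) and top (363.9,231.4). The mark stands just outside the rim. The tray rim corners are near scene (189.6,187), (147.6,199.6), (156.4,231), (200,218).

Run:
```python
from h import *
from scipy.optimize import least_squares
A=cv2.imread("pics/scene0.png");B=cv2.imread("pics/top0.png")
def circ(P):
    r=least_squares(lambda c:np.hypot(P[:,0]-c[0],P[:,1]-c[1])-c[2],[*P[:,:2].mean(0),.1],loss="soft_l1",f_scale=.002);return r.x.round(4),round(float(np.sqrt(np.mean(r.fun**2))),4)
print("knob",tri((268.6,185.7),(363.9,231.4)))
print("tray",[tri(s,t) for s,t in(((189.6,187),(451,279)),((147.6,199.6),(505,268)),((156.4,231),(493,218.4)),((200,218.4),(444,230)))])
# mark tip candidates
print("mark",tri((245+122/7,170+153/7),(340+(590-390)/7,210+240/7)))
# ring: dark pixels inside disc
el={}
for n,I,(cx,cy),(rx,ry) in(("scene",A,(296,213),(25,20)),("top",B,(335,202),(29,29))):
    g=cv2.cvtColor(I,cv2.COLOR_BGR2GRAY).astype(float);P=[]
    for t in np.linspace(0,2*np.pi,120,endpoint=False):
        k=np.linspace(.6,1.2,60);x=cx+rx*k*np.cos(t);y=cy+ry*k*np.sin(t)
        v=cv2.remap(g.astype(np.float32),x.astype(np.float32)[None],y.astype(np.float32)[None],1)[0]
        i=v.argmin()
        if v[i]<np.median(v)-25:P.append((x[i],y[i]))
    P=np.array(P,np.float32);e=cv2.fitEllipse(P);el[n]=e[0];print(n,len(P),np.round(e[0],2),np.round(e[1],1))
    for z in(.065,.07,.075):print(z,circ(np.array([plane(n,p,z) for p in P])))
    m=cv2.inRange(cv2.cvtColor(I,cv2.COLOR_BGR2HSV),(0,0,130),(180,40,255))
    k,l,s,c=cv2.connectedComponentsWithStats(m);j=l[int(cy-ry*1.4),int(cx)]
    c=cv2.convexHull(max(cv2.findContours((l==j).astype(np.uint8),0,1)[0],key=cv2.contourArea))[:,0]
    print("disc",n,circ(np.array([plane(n,p,.07) for p in c.astype(float)])))
print("ring centre",tri(el["scene"],el["top"]))
# pedestal edges in top view: y-sides of shaft
```

```text
knob (array([ 0.4653, -0.0463,  0.1146]), 0.0028)
tray [(array([ 0.3522, -0.2944,  0.0324]), 0.0073), (array([ 0.3841, -0.434 ,  0.0388]), 0.0029), (array([ 0.5177, -0.4065,  0.0417]), 0.005), (array([ 0.4852, -0.2746,  0.0295]), 0.0053)]
mark (array([ 0.4392, -0.0656,  0.0584]), 0.0027)
scene 120 [295.36 212.34] [31.  39.6]
0.065 (array([0.5464, 0.0254, 0.0601]), 0.0036)
0.07 (array([0.5502, 0.0247, 0.0598]), 0.0036)
0.075 (array([0.554 , 0.024 , 0.0596]), 0.0036)
disc scene (array([0.552 , 0.0242, 0.1287]), 0.0005)
top 120 [335.12 202.2 ] [43.7 47.5]
0.065 (array([0.5506, 0.0236, 0.06  ]), 0.0037)
0.07 (array([0.5496, 0.0239, 0.0598]), 0.0037)
0.075 (array([0.5486, 0.0242, 0.0596]), 0.0037)
disc top (array([0.5493, 0.0242, 0.1287]), 0.0003)
ring centre (array([0.5486, 0.0233, 0.0673]), 0.001)
```

Run:
```python
from h import *
T=lambda x,y:(195+(x-420)/5,200+y/5);S=lambda x,y:(335+x/5,145+y/5)
for z in(.15,.163,.175):
    a,b=plane("top",T(468,122),z),plane("top",T(555,127),z);print(z,"shafttop",((a+b)/2).round(4),np.linalg.norm(a-b).round(4))
for z in(.085,.094,.105):
    a,b=plane("top",T(470,268),z),plane("top",T(585,272),z);print(z,"foot",((a+b)/2).round(4),np.linalg.norm(a-b).round(4))
print("dome2",tri((385.95,167.5),(214.0,217.4)))
# scene silhouettes: top corners of shaft, far (robot-side) edge corners ~ crop (165,78),(288,75)
print("corner y+? ",tri(S(240,73),T(468,122)),tri(S(165,78),T(555,127)))
X=lambda s,x,y,f:(f+np.array([np.cos(np.radians(-1.9)),np.sin(np.radians(-1.9)),0])*(x*.766+s*.643)+np.array([.033,.999,0])*y+np.array([0,0,s*.766-x*.643]))
f=np.array([.422,.323,.064])
for nm,s,x,y in(("st+",.11,-.023,.023),("st-",.11,-.023,-.023),("ft+",.014,-.03,.03),("ft-",.014,-.03,-.03),("dome",.108,0,0),("sx+",.11,.023,.023),("sx-",.11,.023,-.023)):
    p=X(s,x,y,f);a,b=proj("scene",p),proj("top",p);print(nm,p.round(3),"crop scene",((a-[335,145])*5).round(),"top",((b-[195,200])*5+[420,0]).round())
c=[plane("top",p,.04)[:2].round(4).tolist() for p in((493,218.4),(505,268),(451,279),(444,230))];print("tray",c)
```

```text
0.15 shafttop [0.4693 0.3243 0.15  ] 0.0422
0.163 shafttop [0.4674 0.3217 0.163 ] 0.0418
0.175 shafttop [0.4656 0.3193 0.175 ] 0.0413
0.085 foot [0.4043 0.325  0.085 ] 0.0583
0.094 foot [0.4035 0.3233 0.094 ] 0.0578
0.105 foot [0.4026 0.3212 0.105 ] 0.0573
dome2 (array([0.4885, 0.3245, 0.1463]), 0.0003)
corner y+?  (array([0.4661, 0.3318, 0.1602]), 0.0226) (array([0.4636, 0.2865, 0.1624]), 0.0289)
st+ [0.476 0.344 0.163] crop scene [282.  75.] top [465. 106.]
st- [0.474 0.298 0.163] crop scene [211.  84.] top [561. 111.]
ft+ [0.409 0.353 0.094] crop scene [249.  74.] top [468. 258.]
ft- [0.407 0.293 0.094] crop scene [161.  84.] top [587. 264.]
dome [0.491 0.321 0.147] crop scene [250. 116.] top [523.  81.]
sx+ [0.511 0.343 0.133] crop scene [291. 148.] top [485.  46.]
sx- [0.51  0.297 0.133] crop scene [220. 157.] top [577.  50.]
tray [[0.5177, -0.4099], [0.3838, -0.435], [0.3524, -0.2883], [0.4833, -0.2741]]
```

Results so far:
- **Wheel:** centre (.5495, .024, .07). The ring and disc radii agree with the text.
- **Knob:** 110 mm from the axis, as stated.
- **Pedestal:** foot about (.418, .3225, .064), leaning along yaw −1.9°. The grip point at s≈78 mm is (.468, .321, .124).

I'll go above it now.

```bash
python3 -m inch '[{"linear":[0,0,0],"turn":0.825},{"linear":[0,0,0],"turn":0.825},{"linear":[0,0,0],"turn":0.825},{"linear":[0.35,-0.984,0],"turn":0},{"linear":[0.35,-0.984,0],"turn":0},{"linear":[0.35,-0.984,0],"turn":0},{"linear":[0.35,-0.984,0],"turn":0},{"linear":[0.35,-0.984,0],"turn":0},{"linear":[0.35,-0.984,0],"turn":0},{"linear":[0.35,-0.984,0],"turn":0},{"linear":[0.35,-0.984,0],"turn":0},{"linear":[0.35,-0.984,0],"turn":0},{"linear":[0.35,-0.984,0],"turn":0},{"linear":[0.35,-0.984,0],"turn":0},{"linear":[0.35,-0.984,0],"turn":0},{"linear":[0.35,-0.984,0],"turn":0},{"linear":[0.35,-0.984,0],"turn":0},{"linear":[0.35,-0.984,0],"turn":0},{"linear":[0.35,-0.984,0],"turn":0},{"linear":[0.35,-0.984,0],"turn":0}]' 1 20
python3 -m inch '[{"linear":[0.35,-0.984,0],"turn":0},{"linear":[0.35,-0.984,0],"turn":0},{"linear":[0.35,-0.984,0],"turn":0},{"linear":[0.35,-0.984,0],"turn":0},{"linear":[0.35,-0.984,0],"turn":0},{"linear":[0.35,-0.984,0],"turn":0},{"linear":[0.35,-0.984,0],"turn":0},{"linear":[0.35,-0.984,0],"turn":0},{"linear":[0.35,-0.984,0],"turn":0},{"linear":[0.35,-0.984,0],"turn":0},{"linear":[0.35,-0.984,0],"turn":0},{"linear":[0.35,-0.984,0],"turn":0},{"linear":[0.35,-0.984,0],"turn":0},{"linear":[0.35,-0.984,0],"turn":0},{"linear":[0.35,-0.984,0],"turn":0},{"linear":[0.35,-0.984,0],"turn":0},{"linear":[0.35,-0.984,0],"turn":0},{"linear":[0.35,-0.984,0],"turn":0},{"linear":[0.35,-0.984,0],"turn":0},{"linear":[0.35,-0.984,0],"turn":0}]'
python3 -m inch '[{"linear":[0.35,-0.984,0],"turn":0},{"linear":[0.35,-0.984,0],"turn":0},{"linear":[0.35,-0.984,0],"turn":0},{"linear":[0.35,-0.984,0],"turn":0},{"linear":[0,0,0],"turn":0},{"linear":[0,0,0],"turn":0}]'
```

```text
time: 2.1
tcp_pos: [0.2837, -0.1443, 0.256]
eef_rot: [-180.0, 0.0, -1.9]
force: [0.6, -0.7, 0.5]
opening: 1.002
grasp_force: 0.0
time: 4.1
tcp_pos: [0.4258, 0.0932, 0.2715]
eef_rot: [-172.9, 0.0, 7.9]
force: [0.1, 0.1, 0.5]
opening: 1.0
grasp_force: 0.0
time: 4.7
tcp_pos: [0.4482, 0.1308, 0.2819]
eef_rot: [-171.0, 0.1, 11.0]
force: [-0.3, 0.6, -0.1]
opening: 0.999
grasp_force: 0.0
```

Run:
```python
from station import *
import numpy as np
o=get_obs();print({k:np.round(v,3) for k,v in o.items() if k in("qpos","joint_velocities","tcp_pos","eef_rot","time")})
```

```text
{'time': np.float64(4.7), 'qpos': array([ 10.896,   9.342,  -1.996,  78.747,   9.034, 179.945]), 'joint_velocities': array([-0.543, -0.468, -0.838, -0.076, -0.019, -0.077]), 'tcp_pos': array([0.448, 0.131, 0.282]), 'eef_rot': array([-1.70966e+02,  7.60000e-02,  1.09510e+01])}
```

q6 is at its limit (180°). I need the half-turned wrist, which gives the same grasp, so I'll unwind it.

```bash
python3 -m inch '[{"linear":[0,0,0],"turn":-1},{"linear":[0,0,0],"turn":-1},{"linear":[0,0,0],"turn":-1},{"linear":[0,0,0],"turn":-1},{"linear":[0,0,0],"turn":-1},{"linear":[0,0,0],"turn":-1}]'
```

```text
time: 5.3
tcp_pos: [0.4478, 0.1302, 0.2819]
eef_rot: [-173.9, -6.7, 58.9]
force: [0.2, 0.2, -0.6]
opening: 1.002
grasp_force: 0.0
```

The tool picked up a 9° sideways tilt at the limit. The mirror-image move at the q6 = −180 limit should remove it, so I'll unwind to there first.

```bash
python3 -m inch '[{"linear":[0,0,0],"turn":-1},{"linear":[0,0,0],"turn":-1},{"linear":[0,0,0],"turn":-1},{"linear":[0,0,0],"turn":-1},{"linear":[0,0,0],"turn":-1},{"linear":[0,0,0],"turn":-1},{"linear":[0,0,0],"turn":-1},{"linear":[0,0,0],"turn":-1},{"linear":[0,0,0],"turn":-1},{"linear":[0,0,0],"turn":-1},{"linear":[0,0,0],"turn":-1},{"linear":[0,0,0],"turn":-1},{"linear":[0,0,0],"turn":-1},{"linear":[0,0,0],"turn":-1},{"linear":[0,0,0],"turn":-1},{"linear":[0,0,0],"turn":-1},{"linear":[0,0,0],"turn":-1},{"linear":[0,0,0],"turn":-1},{"linear":[0,0,0],"turn":-1},{"linear":[0,0,0],"turn":-1}]' >/dev/null
python3 -m inch '[{"linear":[0,0,0],"turn":-1},{"linear":[0,0,0],"turn":-1},{"linear":[0,0,0],"turn":-1},{"linear":[0,0,0],"turn":-1},{"linear":[0,0,0],"turn":-1},{"linear":[0,0,0],"turn":-1},{"linear":[0,0,0],"turn":-1},{"linear":[0,0,0],"turn":-1},{"linear":[0,0,0],"turn":-1},{"linear":[0,0,0],"turn":-1},{"linear":[0,0,0],"turn":-1},{"linear":[0,0,0],"turn":-1},{"linear":[0,0,0],"turn":-1},{"linear":[0,0,0],"turn":-1},{"linear":[0,0,0],"turn":-1},{"linear":[0,0,0],"turn":-1},{"linear":[0,0,0],"turn":-1},{"linear":[0,0,0],"turn":-1}]'
python3 - <<'E'
from station import *
print(get_obs()["qpos"].round(2))
E
```

```text
time: 9.1
tcp_pos: [0.4478, 0.1302, 0.282]
eef_rot: [-171.1, 1.3, 3.3]
force: [0.3, -0.3, 0.1]
opening: 1.002
grasp_force: 0.0
[  10.83    9.28   -2.07   78.74    9.03 -172.39]
```

```bash
python3 -m inch '[{"linear":[0,0,0],"turn":-0.95},{"linear":[0,1,0],"turn":0},{"linear":[0,1,0],"turn":0},{"linear":[0,1,0],"turn":0},{"linear":[0,1,0],"turn":0}]'
python3 - <<'E'
from station import *
print(get_obs()["qpos"].round(2))
E
```

```text
time: 9.6
tcp_pos: [0.4547, 0.0935, 0.27]
eef_rot: [-172.9, 0.1, 7.3]
force: [-0.2, -0.8, -0.1]
opening: 1.001
grasp_force: 0.0
[   7.37    9.39   -3.51   77.24    7.1  -179.94]
```

```bash
python3 -m inch '[{"linear":[0,1,0],"turn":0},{"linear":[0,1,0],"turn":0},{"linear":[0,1,0],"turn":0},{"linear":[0,1,0],"turn":0},{"linear":[0,1,0],"turn":0},{"linear":[0,1,0],"turn":0},{"linear":[0,1,0],"turn":0},{"linear":[0,1,0],"turn":0},{"linear":[0,1,0],"turn":0},{"linear":[0,1,0],"turn":0}]'
python3 - <<'E'
from station import *
print(get_obs()["qpos"].round(2))
E
```

```text
time: 10.6
tcp_pos: [0.4619, 0.005, 0.2533]
eef_rot: [-177.9, 0.2, -0.7]
force: [0.9, 0.4, 0.1]
opening: 0.997
grasp_force: 0.0
[  -0.67    9.66   -5.4    75.08    2.14 -179.94]
```

```bash
python3 -m inch '[{"linear":[0,1,0],"turn":0},{"linear":[0,1,0],"turn":0},{"linear":[0,1,0],"turn":0},{"linear":[0,1,0],"turn":0},{"linear":[0,0.4,0],"turn":0}]'
python3 - <<'E'
from station import *
print(get_obs()["qpos"].round(2))
E
```

```text
time: 11.1
tcp_pos: [0.461, -0.0345, 0.2513]
eef_rot: [179.9, 0.2, -4.3]
force: [0.1, -0.0, 0.3]
opening: 0.998
grasp_force: 0.0
[-4.2400e+00  9.7800e+00 -5.5300e+00  7.4860e+01 -6.0000e-02 -1.7994e+02]
```

The tool is straight again. Next: half turn, move over the pedestal, descend.

```bash
python3 -m inch '[{"linear":[0,0,0],"turn":1},{"linear":[0,0,0],"turn":1},{"linear":[0,0,0],"turn":1},{"linear":[0,0,0],"turn":1},{"linear":[0,0,0],"turn":1},{"linear":[0,0,0],"turn":1},{"linear":[0,0,0],"turn":1},{"linear":[0,0,0],"turn":1},{"linear":[0,0,0],"turn":1},{"linear":[0,0,0],"turn":1},{"linear":[0,0,0],"turn":1},{"linear":[0,0,0],"turn":1},{"linear":[0,0,0],"turn":1},{"linear":[0,0,0],"turn":1},{"linear":[0,0,0],"turn":1},{"linear":[0,0,0],"turn":1},{"linear":[0,0,0],"turn":1},{"linear":[0,0,0],"turn":1},{"linear":[0,0,0],"turn":1},{"linear":[0,0,0],"turn":1}]'
python3 -m inch '[{"linear":[0,0,0],"turn":1},{"linear":[0,0,0],"turn":1},{"linear":[0.013,0.987,0],"turn":0.2},{"linear":[0.013,0.987,0],"turn":0},{"linear":[0.013,0.987,0],"turn":0},{"linear":[0.013,0.987,0],"turn":0},{"linear":[0.013,0.987,0],"turn":0},{"linear":[0.013,0.987,0],"turn":0},{"linear":[0.013,0.987,0],"turn":0},{"linear":[0.013,0.987,0],"turn":0},{"linear":[0.013,0.987,0],"turn":0},{"linear":[0.013,0.987,0],"turn":0},{"linear":[0.013,0.987,0],"turn":0},{"linear":[0.013,0.987,0],"turn":0},{"linear":[0.013,0.987,0],"turn":0},{"linear":[0.013,0.987,0],"turn":0},{"linear":[0.013,0.987,0],"turn":0},{"linear":[0.013,0.987,0],"turn":0},{"linear":[0.013,0.987,0],"turn":0},{"linear":[0.013,0.987,0],"turn":0}]'
python3 -m inch '[{"linear":[0,0,0],"turn":0},{"linear":[0,0,0.5],"turn":0},{"linear":[0,0,1],"turn":0},{"linear":[0,0,0],"turn":0}]'
```

```text
time: 13.1
tcp_pos: [0.4611, -0.0337, 0.2514]
eef_rot: [180.0, -0.2, -164.5]
force: [0.3, -0.2, -0.1]
opening: 1.001
grasp_force: 0.0
time: 15.1
tcp_pos: [0.4671, 0.3224, 0.2512]
eef_rot: [-180.0, -0.2, 178.2]
force: [-0.4, 0.2, 0.0]
opening: 1.003
grasp_force: 0.0
time: 15.5
tcp_pos: [0.4655, 0.3196, 0.218]
eef_rot: [-179.8, -0.5, 178.1]
force: [-0.3, 0.1, 0.3]
opening: 1.0
grasp_force: 0.0
```

```bash
python3 -m inch '[{"linear":[-0.1,0.05,0.8],"turn":0},{"linear":[0,0,0.9],"turn":0},{"linear":[0,0,0.9],"turn":0},{"linear":[0,0,0.9],"turn":0},{"linear":[0,0,0.6],"turn":0},{"linear":[0,0,0.3],"turn":0},{"linear":[0,0,0],"turn":0}]'
python3 -m inch '[{"linear":[0,0,0],"turn":0},{"linear":[0,0,0],"turn":0},{"linear":[0,0,0],"turn":0},{"linear":[0,0,0],"turn":0},{"linear":[0,0,0],"turn":0},{"linear":[0,0,0],"turn":0},{"linear":[0,0,0],"turn":0},{"linear":[0,0,0],"turn":0}]' 0 20
```

```text
time: 16.2
tcp_pos: [0.4685, 0.322, 0.1327]
eef_rot: [-179.9, -0.2, 178.2]
force: [0.5, -0.1, 0.9]
opening: 1.0
grasp_force: 0.0
time: 17.0
tcp_pos: [0.4695, 0.3238, 0.1345]
eef_rot: [179.9, -0.1, 178.2]
force: [-0.4, 3.3, 5.3]
opening: 0.54
grasp_force: 25.0
```

```bash
python3 -m inch '[{"linear":[0,0,-0.3],"turn":0},{"linear":[0,0,-0.5],"turn":0},{"linear":[0,0,-0.5],"turn":0},{"linear":[0,0,-0.5],"turn":0},{"linear":[0,0,-0.6],"turn":0},{"linear":[0,0,-0.6],"turn":0},{"linear":[0,0,-0.6],"turn":0},{"linear":[0,0,-0.6],"turn":0},{"linear":[0,0,-0.5],"turn":0},{"linear":[0,0,-0.4],"turn":0},{"linear":[0,0,-0.2],"turn":0},{"linear":[0,0,0],"turn":0}]'
python3 - <<'E'
from h import *
from station import *
A=read_camera("scene")[:,:,::-1];B=read_camera("top")[:,:,::-1]
cv2.imwrite("pics/l1.png",np.hstack([cv2.resize(A[90:230,310:450],(400,400)),cv2.resize(B[160:300,150:290],(400,400))]))
E
```

```text
time: 18.2
tcp_pos: [0.4693, 0.3228, 0.2398]
eef_rot: [180.0, -0.1, 178.2]
force: [0.0, 0.3, -3.4]
opening: 0.537
grasp_force: 23.9
```

View pics/l1.png

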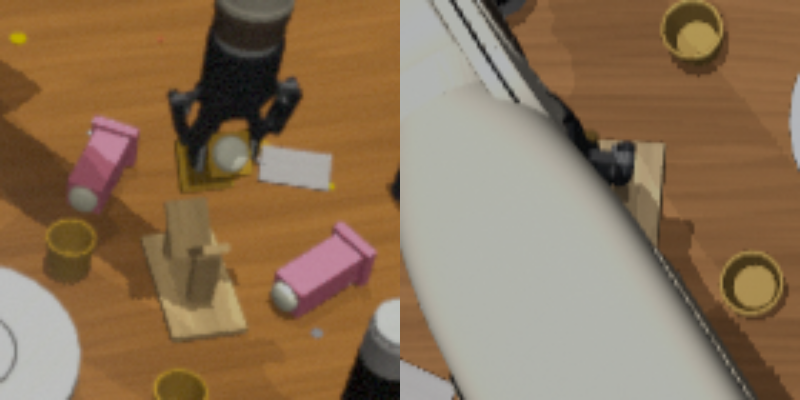

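The crop shows the pedestal lifted clear (scene ≈(390,145)), still at about 40°, so it does not pivot under its own weight. I'll push its foot against the rack's fixed upper rest edge to stand it up in the pads.

```bash
python3 -m inch '[{"linear":[-0.4,0,0],"turn":0},{"linear":[-0.8,0,0],"turn":0},{"linear":[-1,0,0],"turn":0},{"linear":[-1,0,0],"turn":0},{"linear":[-1,0,0],"turn":0},{"linear":[-1,0,0],"turn":0},{"linear":[-0.9,0,0],"turn":0},{"linear":[-0.4,0,0.3],"turn":0},{"linear":[0,0,0.8],"turn":0},{"linear":[0,0,1],"turn":0},{"linear":[0,0,1],"turn":0},{"linear":[0,0,0.6],"turn":0},{"linear":[0,0,0.2],"turn":0},{"linear":[0,0,0],"turn":0}]'
python3 -m inch '[{"linear":[0.25,0,0],"turn":0},{"linear":[0.25,0,0],"turn":0}]'
python3 -m inch '[{"linear":[0.25,0,0],"turn":0},{"linear":[0.25,0,0],"turn":0}]'
```

```text
time: 19.7
tcp_pos: [0.5984, 0.3183, 0.1601]
eef_rot: [-179.9, -0.2, 178.2]
force: [-0.4, -0.8, -3.4]
opening: 0.538
grasp_force: 23.3
time: 19.9
tcp_pos: [0.5891, 0.3191, 0.1622]
eef_rot: [179.9, -0.1, 178.2]
force: [0.3, 1.2, -3.7]
opening: 0.538
grasp_force: 23.3
time: 20.1
tcp_pos: [0.5784, 0.3193, 0.1617]
eef_rot: [180.0, -0.1, 178.2]
force: [0.7, 1.3, -3.5]
opening: 0.54
grasp_force: 23.3
```

```bash
python3 -m inch '[{"linear":[0.25,0,0],"turn":0},{"linear":[0.2,0,0],"turn":0}]'
python3 -m inch '[{"linear":[0.25,0,0],"turn":0},{"linear":[0.2,0,0],"turn":0}]'
```

```text
time: 20.3
tcp_pos: [0.5707, 0.3196, 0.1617]
eef_rot: [180.0, 0.0, 178.2]
force: [4.4, -0.7, -3.9]
opening: 0.535
grasp_force: 21.3
time: 20.5
tcp_pos: [0.5613, 0.3196, 0.1614]
eef_rot: [180.0, -0.1, 178.2]
force: [3.4, -0.2, -3.3]
opening: 0.538
grasp_force: 21.3
```

It pivots with about 4 N. I'll follow the arc up to vertical.

```bash
python3 -m inch '[{"linear":[0.2,0,-0.35],"turn":0},{"linear":[0.2,0,-0.4],"turn":0},{"linear":[0.25,0,-0.35],"turn":0},{"linear":[0.3,0,-0.3],"turn":0},{"linear":[0.3,0,-0.25],"turn":0},{"linear":[0.25,0,-0.15],"turn":0},{"linear":[0,0,0],"turn":0}]'
python3 - <<'E'
from h import *
from station import *
A=read_camera("scene")[:,:,::-1]
cv2.imwrite("pics/l2.png",cv2.resize(A[100:230,330:460],(520,520)))
E
```

```text
time: 21.2
tcp_pos: [0.5309, 0.3209, 0.1987]
eef_rot: [179.9, -0.1, 178.2]
force: [1.6, -0.4, -2.5]
opening: 0.536
grasp_force: 22.8
```

View pics/l2.png

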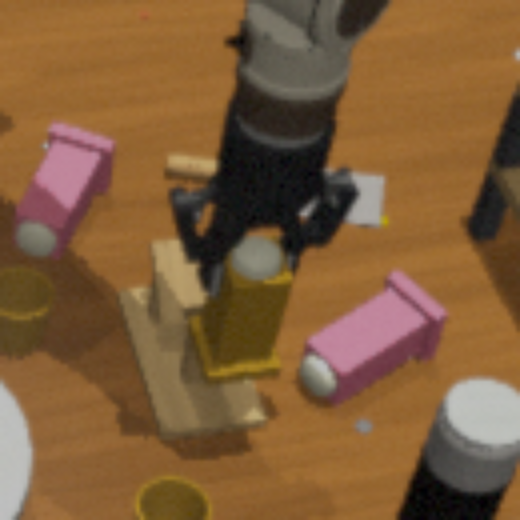

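The pedestal now hangs nearly upright beside the rack: dome at scene (394.5,164.5), lower front foot edge near (390.5,194). Checking the remaining tilt.

Run:
```python
from h import *
G=np.array([.531,.3205,.193])
for th in(-10,0,5,10,15):
    t=np.radians(th);x=np.array([np.cos(t),-.033,-np.sin(t)]);z=np.array([np.sin(t),0,np.cos(t)])
    F=G-.081*z
    print(th,"edge",proj("scene",F+.03*x).round(1),"edgeTop",proj("scene",F+.03*x+.014*z).round(1),"dome",proj("scene",F+.107*z).round(1),"shaftTop+x",proj("scene",F+.023*x+.11*z).round(1))
```

```text
-10 edge [391.5 194.2] edgeTop [392.  190.7] dome [392.  160.3] shaftTop+x [394.5 164.1]
0 edge [389.9 192.2] edgeTop [390.5 189.3] dome [392.5 161.3] shaftTop+x [394.9 166.2]
5 edge [389.  190.9] edgeTop [389.8 188.3] dome [392.7 161.8] shaftTop+x [395.  167.3]
10 edge [388.2 189.5] edgeTop [389.1 187.2] dome [393.  162.5] shaftTop+x [395.1 168.4]
15 edge [387.4 187.9] edgeTop [388.4 186. ] dome [393.2 163.1] shaftTop+x [395.2 169.5]
```

```bash
python3 -m inch '[{"linear":[-0.5,0,0],"turn":0},{"linear":[0,0,-0.6],"turn":0},{"linear":[0,0,-0.9],"turn":0},{"linear":[-0.05,-0.4,-0.3],"turn":0},{"linear":[-0.05,-0.8,0],"turn":0},{"linear":[-0.05,-0.9,0],"turn":0},{"linear":[-0.05,-0.9,0],"turn":0},{"linear":[-0.05,-0.9,0],"turn":0},{"linear":[-0.05,-0.9,0],"turn":0},{"linear":[-0.05,-0.9,0],"turn":0},{"linear":[-0.05,-0.9,0],"turn":0},{"linear":[-0.05,-0.9,0],"turn":0},{"linear":[-0.05,-0.9,0],"turn":0},{"linear":[-0.05,-0.9,0],"turn":0},{"linear":[-0.05,-0.9,0],"turn":0},{"linear":[-0.05,-0.9,0],"turn":0},{"linear":[-0.05,-0.9,0],"turn":0},{"linear":[-0.05,-0.9,0],"turn":0},{"linear":[-0.05,-0.9,0],"turn":0},{"linear":[-0.05,-0.9,0],"turn":0}]'
python3 -m inch '[{"linear":[-0.05,-0.4,0],"turn":0},{"linear":[0,-0.2,0],"turn":0},{"linear":[0,0,0],"turn":0},{"linear":[0,0,0],"turn":0}]'
python3 - <<'E'
from h import *
from station import *
A=read_camera("scene")[:,:,::-1]
cv2.imwrite("pics/l3.png",cv2.resize(A[100:260,220:380],(560,560)))
E
```

```text
time: 23.25
tcp_pos: [0.5485, 0.0244, 0.2331]
eef_rot: [-180.0, -0.2, 178.2]
force: [-0.0, -0.5, -3.4]
opening: 0.535
grasp_force: 22.7
time: 23.65
tcp_pos: [0.5493, 0.0144, 0.2331]
eef_rot: [180.0, -0.2, 178.2]
force: [0.1, -0.6, -3.5]
opening: 0.539
grasp_force: 22.7
```

View pics/l3.png

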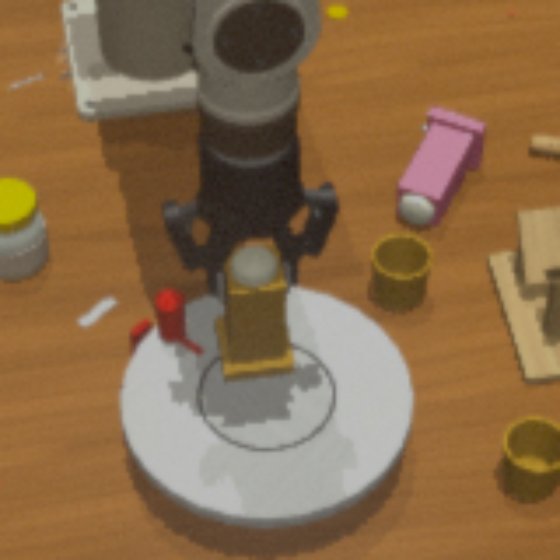

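It's upright over the wheel, 10 mm too far right. I'll correct that and lower it by feel.

```bash
python3 -m inch '[{"linear":[0,0.48,0],"turn":0},{"linear":[0,0,0.6],"turn":0},{"linear":[0,0,0.8],"turn":0},{"linear":[0,0,0.8],"turn":0},{"linear":[0,0,0.5],"turn":0},{"linear":[0,0,0.2],"turn":0},{"linear":[0,0,0],"turn":0}]'
python3 -m inch '[{"linear":[0,0,0.15],"turn":0},{"linear":[0,0,0.15],"turn":0}]'
python3 -m inch '[{"linear":[0,0,0.15],"turn":0},{"linear":[0,0,0.15],"turn":0}]'
```

```text
time: 24.4
tcp_pos: [0.549, 0.0237, 0.1743]
eef_rot: [-180.0, -0.3, 178.2]
force: [0.4, 0.0, -3.2]
opening: 0.539
grasp_force: 22.6
time: 24.6
tcp_pos: [0.5501, 0.0235, 0.1697]
eef_rot: [-180.0, -0.1, 178.2]
force: [0.8, 0.5, -3.3]
opening: 0.539
grasp_force: 22.7
time: 24.8
tcp_pos: [0.5496, 0.0234, 0.1641]
eef_rot: [-180.0, -0.1, 178.2]
force: [-7.2, -0.7, 18.5]
opening: 0.537
grasp_force: 25.1
```

```bash
python3 -m inch '[{"linear":[0,0,0.1],"turn":0},{"linear":[0,0,0],"turn":0}]'
```

```text
time: 25.0
tcp_pos: [0.5496, 0.0234, 0.1642]
eef_rot: [-180.0, -0.0, 178.2]
force: [-7.1, -0.4, 12.2]
opening: 0.54
grasp_force: 24.4
```

```bash
python3 -m inch '[{"linear":[0,0,0],"turn":0},{"linear":[0,0,0],"turn":0},{"linear":[0,0,0],"turn":0}]' 0.7
python3 -m inch '[{"linear":[0,0,-0.3],"turn":0},{"linear":[0,0,-0.8],"turn":0},{"linear":[0,0,-1],"turn":0},{"linear":[0,0,-1],"turn":0},{"linear":[0,0,-1],"turn":0},{"linear":[0,0,-0.5],"turn":0}]' 1
python3 - <<'E'
from h import *
from station import *
A=read_camera("scene")[:,:,::-1];B=read_camera("top")[:,:,::-1]
cv2.imwrite("pics/s4.png",A);cv2.imwrite("pics/t4.png",B)
cv2.imwrite("pics/l4.png",np.hstack([cv2.resize(A[130:260,230:360],(400,400)),cv2.resize(B[140:260,270:390],(400,400))]))
E
```

```text
time: 25.3
tcp_pos: [0.5497, 0.0234, 0.1612]
eef_rot: [-180.0, -0.1, 178.2]
force: [0.7, 0.4, 0.1]
opening: 0.699
grasp_force: 0.0
time: 25.9
tcp_pos: [0.5506, 0.0235, 0.2552]
eef_rot: [-180.0, 0.0, 178.2]
force: [0.1, -0.5, -0.6]
opening: 1.003
grasp_force: 0.0
```

View pics/l4.png

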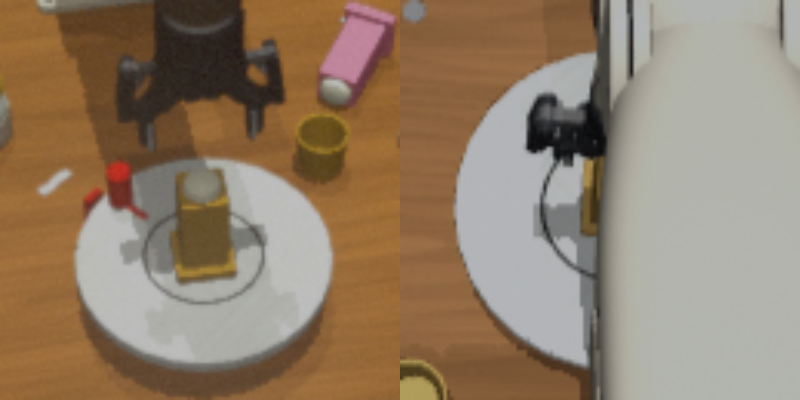

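The pedestal stands upright and free inside the ring, foot front edge at scene ≈(296.6,221). Checking the centring.

Run:
```python
from h import *
print(plane("scene",(230+175/3.077,130+281/3.077),.07).round(4),plane("scene",(230+236/3.077,130+275/3.077),.07).round(4))
A=cv2.imread("pics/s4.png");m,l,b=blobs(A,(0,150,60),(8,255,255),12);print([(s,c) for _,s,c in b if 240<c[0]<300 and 150<c[1]<260])
a=np.degrees(np.arctan2(-.0463-.024,.4653-.5495));print("knob angle",a,"mark",np.degrees(np.arctan2(-.0656-.024,.4392-.5495)))
```

```text
[ 0.5796 -0.0082  0.07  ] [0.5839 0.0526 0.07  ]
[([264, 182, 9, 16, 102], [268.3, 188.9]), ([258, 191, 5, 6, 17], [259.9, 193.4])]
knob angle -140.14092521882725 mark -140.91200837680773
```

Foot centre is ≈(.552,.0235), within about 2 mm of the axis. Next: go to the knob, and compute the circle rows and the scanner clearance.

```bash
python3 -m inch '[{"linear":[0.837,-0.723,0],"turn":0},{"linear":[0.837,-0.723,0],"turn":0},{"linear":[0.837,-0.723,0],"turn":0},{"linear":[0.837,-0.723,0],"turn":0},{"linear":[0.837,-0.723,0],"turn":0},{"linear":[0,0,0.5],"turn":0},{"linear":[0,0,1],"turn":0},{"linear":[0,0,1],"turn":0},{"linear":[0,0,1],"turn":0},{"linear":[0,0,0.5],"turn":0},{"linear":[0,0,0],"turn":0},{"linear":[0,0,0],"turn":0}]'
python3 - <<'E'
from h import *
for p,z in(((345,88),.2),((345,88),.12),((343,118),.01)):print("scanner",plane("top",p,z).round(3))
y=np.radians(178.2);M=np.array([[np.cos(y),np.sin(y)],[np.sin(y),-np.cos(y)]])
a=np.radians(-140.4+np.r_[0,2,np.arange(6,355,6),358,360]);P=.11*np.c_[np.cos(a),np.sin(a)]
U=(M@((P-P[0]).T)).T/.02;c=np.round(U,2);d=np.round(np.diff(c,axis=0),2)
print(len(d))
for i in range(0,len(d),20):print("["+",".join('{"linear":[%g,%g,0],"turn":0}'%tuple(v) for v in d[i:i+20])+"]\n")
E
```

```text
time: 27.2
tcp_pos: [0.4638, -0.0459, 0.1733]
eef_rot: [-180.0, -0.2, 178.2]
force: [0.1, -0.6, -0.0]
opening: 0.998
grasp_force: 0.0
scanner [0.811 0.009 0.2  ]
scanner [0.849 0.002 0.12 ]
scanner [ 0.808 -0.001  0.01 ]
62
[{"linear":[-0.13,-0.14,0],"turn":0},{"linear":[-0.27,-0.27,0],"turn":0},{"linear":[-0.45,-0.37,0],"turn":0},{"linear":[-0.48,-0.32,0],"turn":0},{"linear":[-0.51,-0.26,0],"turn":0},{"linear":[-0.53,-0.22,0],"turn":0},{"linear":[-0.56,-0.15,0],"turn":0},{"linear":[-0.56,-0.1,0],"turn":0},{"linear":[-0.58,-0.03,0],"turn":0},{"linear":[-0.57,0.02,0],"turn":0},{"linear":[-0.57,0.09,0],"turn":0},{"linear":[-0.56,0.14,0],"turn":0},{"linear":[-0.54,0.2,0],"turn":0},{"linear":[-0.52,0.26,0],"turn":0},{"linear":[-0.48,0.3,0],"turn":0},{"linear":[-0.45,0.36,0],"turn":0},{"linear":[-0.41,0.4,0],"turn":0},{"linear":[-0.37,0.45,0],"turn":0},{"linear":[-0.32,0.48,0],"turn":0},{"linear":[-0.27,0.51,0],"turn":0}]

[{"linear":[-0.21,0.53,0],"turn":0},{"linear":[-0.15,0.56,0],"turn":0},{"linear":[-0.1,0.57,0],"turn":0},{"linear":[-0.04,0.57,0],"turn":0},{"linear":[0.03,0.57,0],"tur
[... 594 characters left out ...]
r":[0.54,-0.21,0],"turn":0},{"linear":[0.51,-0.25,0],"turn":0},{"linear":[0.49,-0.31,0],"turn":0},{"linear":[0.45,-0.36,0],"turn":0},{"linear":[0.41,-0.4,0],"turn":0},{"linear":[0.37,-0.44,0],"turn":0},{"linear":[0.32,-0.48,0],"turn":0},{"linear":[0.27,-0.51,0],"turn":0},{"linear":[0.21,-0.54,0],"turn":0},{"linear":[0.15,-0.55,0],"turn":0},{"linear":[0.1,-0.57,0],"turn":0},{"linear":[0.03,-0.58,0],"turn":0},{"linear":[-0.02,-0.57,0],"turn":0},{"linear":[-0.08,-0.57,0],"turn":0},{"linear":[-0.15,-0.56,0],"turn":0},{"linear":[-0.2,-0.54,0],"turn":0},{"linear":[-0.25,-0.51,0],"turn":0},{"linear":[-0.31,-0.49,0],"turn":0}]

[{"linear":[-0.24,-0.3,0],"turn":0},{"linear":[-0.12,-0.15,0],"turn":0}]
```

```bash
python3 -m inch '[{"linear":[-0.04,0,0.8],"turn":0},{"linear":[0,0,0.9],"turn":0},{"linear":[0,0,0.8],"turn":0},{"linear":[0,0,0.4],"turn":0},{"linear":[0,0,0],"turn":0}]'
python3 -m inch '[{"linear":[0,0,0],"turn":0},{"linear":[0,0,0],"turn":0},{"linear":[0,0,0],"turn":0},{"linear":[0,0,0],"turn":0},{"linear":[0,0,0],"turn":0},{"linear":[0,0,0],"turn":0},{"linear":[0,0,0],"turn":0}]' 0 40
```

```text
time: 27.7
tcp_pos: [0.464, -0.0461, 0.1151]
eef_rot: [-180.0, -0.2, 178.2]
force: [-0.1, 0.5, 0.9]
opening: 1.002
grasp_force: 0.0
time: 28.4
tcp_pos: [0.4645, -0.0465, 0.1161]
eef_rot: [-179.9, -0.1, 178.2]
force: [-2.2, -2.1, 6.1]
opening: 0.291
grasp_force: 39.3
```

Holding the knob (opening .29 ≈ 25 mm). Turning the first third.

```bash
python3 -m inch '[{"linear":[-0.13,-0.14,0],"turn":0},{"linear":[-0.27,-0.27,0],"turn":0},{"linear":[-0.45,-0.37,0],"turn":0},{"linear":[-0.48,-0.32,0],"turn":0},{"linear":[-0.51,-0.26,0],"turn":0}]'
python3 -m inch '[{"linear":[-0.53,-0.22,0],"turn":0},{"linear":[-0.56,-0.15,0],"turn":0},{"linear":[-0.56,-0.1,0],"turn":0},{"linear":[-0.58,-0.03,0],"turn":0},{"linear":[-0.57,0.02,0],"turn":0},{"linear":[-0.57,0.09,0],"turn":0},{"linear":[-0.56,0.14,0],"turn":0},{"linear":[-0.54,0.2,0],"turn":0},{"linear":[-0.52,0.26,0],"turn":0},{"linear":[-0.48,0.3,0],"turn":0},{"linear":[-0.45,0.36,0],"turn":0},{"linear":[-0.41,0.4,0],"turn":0},{"linear":[-0.37,0.45,0],"turn":0},{"linear":[-0.32,0.48,0],"turn":0},{"linear":[-0.27,0.51,0],"turn":0}]'
```

```text
time: 28.9
tcp_pos: [0.5008, -0.0746, 0.1161]
eef_rot: [180.0, -0.1, 178.2]
force: [0.4, 2.1, 5.2]
opening: 0.289
grasp_force: 39.3
time: 30.4
tcp_pos: [0.6471, -0.024, 0.1161]
eef_rot: [180.0, -0.2, 178.2]
force: [-5.2, 0.9, 9.5]
opening: 0.29
grasp_force: 39.7
```

```bash
python3 -m inch '[{"linear":[-0.21,0.53,0],"turn":0},{"linear":[-0.15,0.56,0],"turn":0},{"linear":[-0.1,0.57,0],"turn":0},{"linear":[-0.04,0.57,0],"turn":0},{"linear":[0.03,0.57,0],"turn":0},{"linear":[0.08,0.57,0],"turn":0},{"linear":[0.15,0.56,0],"turn":0},{"linear":[0.2,0.54,0],"turn":0},{"linear":[0.25,0.52,0],"turn":0},{"linear":[0.31,0.48,0],"turn":0},{"linear":[0.36,0.45,0],"turn":0},{"linear":[0.4,0.42,0],"turn":0},{"linear":[0.45,0.36,0],"turn":0},{"linear":[0.47,0.32,0],"turn":0},{"linear":[0.51,0.27,0],"turn":0},{"linear":[0.54,0.21,0],"turn":0},{"linear":[0.55,0.15,0],"turn":0},{"linear":[0.57,0.1,0],"turn":0},{"linear":[0.58,0.04,0],"turn":0},{"linear":[0.57,-0.03,0],"turn":0}]'
python3 -m inch '[{"linear":[0.57,-0.08,0],"turn":0},{"linear":[0.56,-0.14,0],"turn":0},{"linear":[0.54,-0.21,0],"turn":0},{"linear":[0.51,-0.25,0],"turn":0},{"linear":[0.49,-0.31,0],"turn":0},{"linear":[0.45,-0.36,0],"turn":0},{"linear":[0.41,-0.4,0],"turn":0},{"linear":[0.37,-0.44,0],"turn":0},{"linear":[0.32,-0.48,0],"turn":0},{"linear":[0.27,-0.51,0],"turn":0},{"linear":[0.21,-0.54,0],"turn":0},{"linear":[0.15,-0.55,0],"turn":0},{"linear":[0.1,-0.57,0],"turn":0},{"linear":[0.03,-0.58,0],"turn":0},{"linear":[-0.02,-0.57,0],"turn":0},{"linear":[-0.08,-0.57,0],"turn":0},{"linear":[-0.15,-0.56,0],"turn":0},{"linear":[-0.2,-0.54,0],"turn":0},{"linear":[-0.25,-0.51,0],"turn":0},{"linear":[-0.31,-0.49,0],"turn":0}]'
python3 -m inch '[{"linear":[-0.24,-0.3,0],"turn":0},{"linear":[-0.12,-0.15,0],"turn":0},{"linear":[0,0,0],"turn":0},{"linear":[0,0,0],"turn":0}]'
```

```text
time: 32.4
tcp_pos: [0.5429, 0.1345, 0.1161]
eef_rot: [179.9, 0.0, 178.2]
force: [1.2, 1.1, 5.0]
opening: 0.291
grasp_force: 39.3
time: 34.4
tcp_pos: [0.4573, -0.0372, 0.116]
eef_rot: [180.0, -0.1, 178.2]
force: [-0.3, 1.2, 6.2]
opening: 0.29
grasp_force: 39.5
time: 34.8
tcp_pos: [0.4648, -0.0469, 0.1161]
eef_rot: [-179.9, -0.1, 178.1]
force: [-1.2, -1.0, 5.9]
opening: 0.294
grasp_force: 39.5
```

```bash
python3 -m inch '[{"linear":[0,0,0],"turn":0},{"linear":[0,0,0],"turn":0},{"linear":[0,0,0],"turn":0},{"linear":[0,0,0],"turn":0},{"linear":[0,0,-0.5],"turn":0},{"linear":[0,0,-1],"turn":0},{"linear":[0,0,-1],"turn":0},{"linear":[0,0,-1],"turn":0},{"linear":[0,0,-1],"turn":0},{"linear":[0,0,-1],"turn":0},{"linear":[0,0,-1],"turn":0},{"linear":[0,0,-0.5],"turn":0}]' 1 40
python3 - <<'E'
from h import *
from station import *
A=read_camera("scene")[:,:,::-1].copy()
cv2.imwrite("pics/s5.png",A)
m,l,b=blobs(A,(0,150,60),(8,255,255),12);print([(s,c) for _,s,c in b if 240<c[0]<300 and 150<c[1]<260])
cv2.imwrite("pics/l5.png",cv2.resize(A[130:260,230:360],(520,520)))
E
```

```text
time: 36.0
tcp_pos: [0.4654, -0.0462, 0.2578]
eef_rot: [-180.0, 0.0, 178.2]
force: [0.4, 0.6, 0.7]
opening: 0.996
grasp_force: 0.0
[([264, 183, 9, 14, 93], [268.0, 188.9]), ([257, 191, 6, 7, 20], [259.3, 193.7])]
```

View pics/l5.png

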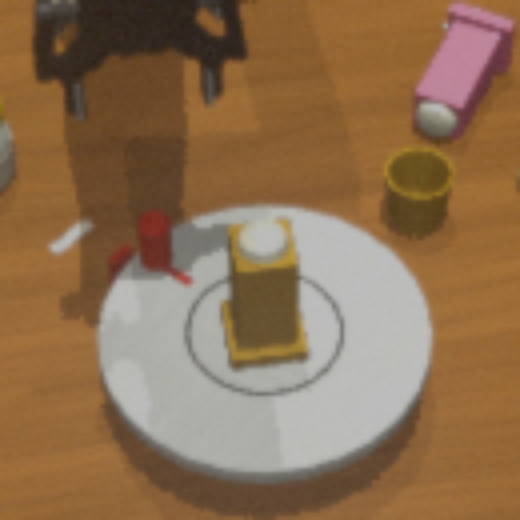

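The knob is back at the mark (scene 268.0,188.9; it was 268.3,188.9 before the turn) and the pedestal is upright in the ring. Now I'll take it off.

```bash
python3 -m inch '[{"linear":[-0.834,0.724,0],"turn":0},{"linear":[-0.834,0.724,0],"turn":0},{"linear":[-0.834,0.724,0],"turn":0},{"linear":[-0.834,0.724,0],"turn":0},{"linear":[-0.834,0.724,0],"turn":0},{"linear":[0,0,0],"turn":0},{"linear":[0,0,0.5],"turn":0},{"linear":[0,0,0.9],"turn":0},{"linear":[0,0,1],"turn":0},{"linear":[0,0,1],"turn":0},{"linear":[0,0,0.9],"turn":0},{"linear":[0,0,0.5],"turn":0},{"linear":[0,0,0],"turn":0}]'
python3 -m inch '[{"linear":[0,0,0],"turn":0},{"linear":[0,0,0],"turn":0},{"linear":[0,0,0],"turn":0},{"linear":[0,0,0],"turn":0},{"linear":[0,0,0],"turn":0},{"linear":[0,0,0],"turn":0},{"linear":[0,0,0],"turn":0}]' 0 40
```

```text
time: 37.35
tcp_pos: [0.5479, 0.0229, 0.1571]
eef_rot: [-180.0, -0.4, 178.1]
force: [0.0, -0.3, 0.2]
opening: 0.997
grasp_force: 0.0
time: 38.05
tcp_pos: [0.5507, 0.0234, 0.1603]
eef_rot: [-180.0, -0.0, 178.2]
force: [0.1, -1.6, 5.9]
opening: 0.534
grasp_force: 42.2
```

```bash
python3 -m inch '[{"linear":[0,0,-0.3],"turn":0},{"linear":[0,0,-0.6],"turn":0},{"linear":[0,0,-0.9],"turn":0},{"linear":[0,0,-0.9],"turn":0},{"linear":[0,0,-0.8],"turn":0},{"linear":[0,0,-0.5],"turn":-0.45},{"linear":[0,0,0],"turn":-0.9},{"linear":[0,0,0],"turn":-0.44},{"linear":[0,0,0],"turn":0}]'
python3 -m inch '[{"linear":[0.24,-0.43,0],"turn":0},{"linear":[0.487,-0.853,0],"turn":0},{"linear":[0.487,-0.853,0],"turn":0},{"linear":[0.487,-0.853,0],"turn":0},{"linear":[0.487,-0.853,0],"turn":0},{"linear":[0.487,-0.853,0],"turn":0},{"linear":[0.487,-0.853,0],"turn":0},{"linear":[0.487,-0.853,0],"turn":0},{"linear":[0.487,-0.853,0],"turn":0},{"linear":[0.487,-0.853,0],"turn":0},{"linear":[0.487,-0.853,0],"turn":0},{"linear":[0.487,-0.853,0],"turn":0},{"linear":[0.487,-0.853,0],"turn":0},{"linear":[0.487,-0.853,0],"turn":0},{"linear":[0.487,-0.853,0],"turn":0},{"linear":[0.487,-0.853,0],"turn":0},{"linear":[0.487,-0.853,0],"turn":0},{"linear":[0.487,-0.853,0],"turn":0},{"linear":[0.487,-0.853,0],"turn":0},{"linear":[0.487,-0.853,0],"turn":0}]'
python3 -m inch '[{"linear":[0.24,-0.43,0],"turn":0},{"linear":[0,0,0],"turn":0},{"linear":[0,0,0],"turn":0}]'
```

```text
time: 38.95
tcp_pos: [0.5499, 0.0237, 0.2392]
eef_rot: [180.0, -0.2, -167.5]
force: [0.6, -0.1, -3.2]
opening: 0.535
grasp_force: 41.5
time: 40.95
tcp_pos: [0.4358, -0.3434, 0.2394]
eef_rot: [180.0, -0.2, -167.6]
force: [0.5, -0.2, -2.5]
opening: 0.53
grasp_force: 41.7
time: 41.25
tcp_pos: [0.4338, -0.3515, 0.2393]
eef_rot: [179.9, -0.2, -167.5]
force: [-0.3, -0.1, -3.1]
opening: 0.535
grasp_force: 41.7
```

```bash
python3 -m inch '[{"linear":[0,0,0.5],"turn":0},{"linear":[0,0,0.9],"turn":0},{"linear":[0,0,0.9],"turn":0},{"linear":[0,0,0.9],"turn":0},{"linear":[0,0,0.9],"turn":0},{"linear":[0,0,0.9],"turn":0},{"linear":[0,0,0.8],"turn":0},{"linear":[0,0,0.5],"turn":0},{"linear":[0,0,0.2],"turn":0},{"linear":[0,0,0],"turn":0}]'
python3 -m inch '[{"linear":[0,0,0.1],"turn":0},{"linear":[0,0,0.1],"turn":0}]'
python3 -m inch '[{"linear":[0,0,0.1],"turn":0},{"linear":[0,0,0.05],"turn":0}]'
```

```text
time: 42.25
tcp_pos: [0.4336, -0.3513, 0.109]
eef_rot: [179.9, -0.2, -167.5]
force: [0.0, 0.3, -2.4]
opening: 0.53
grasp_force: 41.8
time: 42.45
tcp_pos: [0.4343, -0.3523, 0.1064]
eef_rot: [-179.9, -0.1, -167.5]
force: [-0.3, -0.5, -3.7]
opening: 0.533
grasp_force: 41.8
time: 42.65
tcp_pos: [0.4336, -0.352, 0.1026]
eef_rot: [180.0, -0.2, -167.5]
force: [-0.7, 0.5, -3.3]
opening: 0.533
grasp_force: 41.8
```

```bash
python3 -m inch '[{"linear":[0,0,0.1],"turn":0},{"linear":[0,0,0.05],"turn":0}]'
python3 -m inch '[{"linear":[0,0,0.08],"turn":0},{"linear":[0,0,0],"turn":0}]'
python3 -m inch '[{"linear":[0,0,0.08],"turn":0},{"linear":[0,0,0],"turn":0}]'
```

```text
time: 42.85
tcp_pos: [0.4336, -0.3519, 0.0993]
eef_rot: [180.0, -0.2, -167.5]
force: [-0.4, -0.3, -2.9]
opening: 0.536
grasp_force: 41.8
time: 43.05
tcp_pos: [0.4335, -0.3518, 0.0976]
eef_rot: [180.0, -0.2, -167.5]
force: [-0.5, 0.5, -3.0]
opening: 0.534
grasp_force: 41.8
time: 43.25
tcp_pos: [0.4337, -0.352, 0.0964]
eef_rot: [180.0, -0.2, -167.5]
force: [1.1, -0.2, -3.8]
opening: 0.534
grasp_force: 41.8
```

```bash
python3 -m inch '[{"linear":[0,0,0.05],"turn":0},{"linear":[0,0,0],"turn":0}]'
python3 -m inch '[{"linear":[0,0,0.05],"turn":0},{"linear":[0,0,0],"turn":0}]'
```

```text
time: 43.45
tcp_pos: [0.4336, -0.352, 0.0963]
eef_rot: [-180.0, -0.1, -167.5]
force: [-1.7, -0.1, 5.0]
opening: 0.533
grasp_force: 42.6
time: 43.65
tcp_pos: [0.4336, -0.352, 0.0963]
eef_rot: [-180.0, -0.1, -167.5]
force: [-4.5, 2.3, 10.4]
opening: 0.535
grasp_force: 43.4
```

Floor contact at foot height 6 mm, as expected for the tray floor. Releasing and backing off.

```bash
python3 -m inch '[{"linear":[0,0,0],"turn":0},{"linear":[0,0,0],"turn":0},{"linear":[0,0,0],"turn":0},{"linear":[0,0,0],"turn":0},{"linear":[0,0,0],"turn":0}]' 1
python3 -m inch '[{"linear":[0,0,-0.3],"turn":0},{"linear":[0,0,-0.8],"turn":0},{"linear":[0,0,-1],"turn":0},{"linear":[0,0,-1],"turn":0},{"linear":[0,0,-1],"turn":0},{"linear":[0,0,-1],"turn":0},{"linear":[0,0,-0.5],"turn":0},{"linear":[0,0,0],"turn":0},{"linear":[0,0,0],"turn":0}]'
python3 - <<'E'
from h import *
from station import *
A=read_camera("scene")[:,:,::-1].copy()
cv2.imwrite("pics/end.png",cv2.resize(A[120:270,100:400],(800,400)))
E
```

```text
time: 44.15
tcp_pos: [0.4336, -0.3518, 0.094]
eef_rot: [180.0, -0.2, -167.5]
force: [0.8, 0.7, 0.1]
opening: 0.997
grasp_force: 0.0
time: 45.05
tcp_pos: [0.4337, -0.3516, 0.2057]
eef_rot: [179.9, -0.2, -167.5]
force: [0.3, 0.2, -0.5]
opening: 0.999
grasp_force: 0.0
```

View pics/end.png

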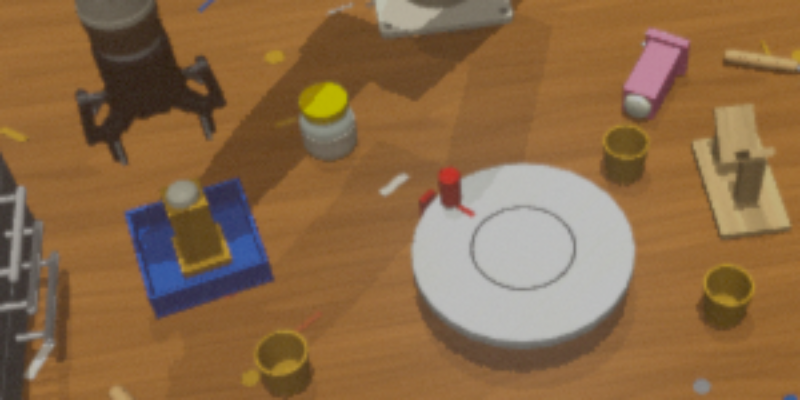

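The pedestal stands upright in the tray (crop (200,235)), the knob is at the mark, the cups are where they were, and the gripper is clear.

```bash
python3 -c "from station import *;print(finish_job())"
```

```text
the job is handed in; nothing more can be done
None
```

The job was handed in at about 45 s: the pedestal rode one full anticlockwise turn, the knob is back at the red mark, and the pedestal stands upright in the blue tray with the cups untouched.

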